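# Load plaster pillars on the carrying board, chock the row and sort the small casts

### The job

Pack up the plaster casts for carrying: lay all the short round pillars on their sides across the plywood board, side by side and touching in a single row along the middle of the board, and push one rubber wedge, slope first, snug against each end of the row and in line with it, so that the row cannot roll apart. Put every round medallion in the round dish and every square plaque in the square tray, and leave the paint pots, tools and figurine where they are.

Things in the scene. Friction and masses are not known exactly. Their poses are not given: they have to be found in the camera images.
- board: fixed plywood carrying board lying on the table, 300 mm long, 120 mm wide, 12 mm thick. Origin at the centre of its underside (top surface 12 mm higher); x along its length, which points roughly away from the robot; y across it.
- pillar1: short white plaster pillar, smooth and sealed, a round cylinder 60 mm long and 44 mm in diameter (130 g) with a slightly slimmer waist, flat round ends, lying on its side and able to roll. Origin at the centre of the cylinder (22 mm above what it lies on); x runs along its axis; y and z turn with it as it rolls. May be absent.
- pillar2: short white plaster pillar, smooth and sealed, a round cylinder 60 mm long and 44 mm in diameter (130 g) with a slightly slimmer waist, flat round ends, lying on its side and able to roll. Origin at the centre of the cylinder (22 mm above what it lies on); x runs along its axis; y and z turn with it as it rolls. May be absent.
- pillar3: short white plaster pillar, smooth and sealed, a round cylinder 60 mm long and 44 mm in diameter (130 g) with a slightly slimmer waist, flat round ends, lying on its side and able to roll. Origin at the centre of the cylinder (22 mm above what it lies on); x runs along its axis; y and z turn with it as it rolls. May be absent.
- pillar4: short white plaster pillar, smooth and sealed, a round cylinder 60 mm long and 44 mm in diameter (130 g) with a slightly slimmer waist, flat round ends, lying on its side and able to roll. Origin at the centre of the cylinder (22 mm above what it lies on); x runs along its axis; y and z turn with it as it rolls. May be absent.
- chock1: black rubber wedge (chock), 50 mm long, 44 mm wide, 30 mm high (90 g). Origin at the centre of its underside; x along its length: the thin toe is at x = -25 mm, the steep 68 degree slope rises from there (1 mm thick at the toe) to x = -13 mm, and the flat-topped rear part from x = -13 to +25 mm has parallel upright sides 44 mm apart (y = -22 and +22 mm) to grip. z is up.
- chock1_toe (a point): middle of the thin toe edge of the wedge, on its underside (x = -25 mm in the wedge's frame, same axes). When the slope touches a pillar lying on the same surface, this point is 14.5 mm horizontally from the pillar's axis.
- chock2: black rubber wedge (chock), 50 mm long, 44 mm wide, 30 mm high (90 g). Origin at the centre of its underside; x along its length: the thin toe is at x = -25 mm, the steep 68 degree slope rises from there (1 mm thick at the toe) to x = -13 mm, and the flat-topped rear part from x = -13 to +25 mm has parallel upright sides 44 mm apart (y = -22 and +22 mm) to grip. z is up.
- chock2_toe (a point): middle of the thin toe edge of the wedge, on its underside (x = -25 mm in the wedge's frame, same axes). When the slope touches a pillar lying on the same surface, this point is 14.5 mm horizontally from the pillar's axis.
- medal1: round white plaster medallion, disc 46 mm in diameter, 16 mm thick (50 g), with a relief 4 mm proud on top, lying flat. Origin at the centre of its underside, z up. May be absent.
- medal2: round white plaster medallion, disc 46 mm in diameter, 16 mm thick (50 g), with a relief 4 mm proud on top, lying flat. Origin at the centre of its underside, z up. May be absent.
- plaque1: square white plaster plaque, 44 x 44 x 16 mm (60 g), with a relief 3 mm proud on top, lying flat. Origin at the centre of its underside; x and y parallel to its sides, z up. May be absent.
- plaque2: square white plaster plaque, 44 x 44 x 16 mm (60 g), with a relief 3 mm proud on top, lying flat. Origin at the centre of its underside; x and y parallel to its sides, z up. May be absent.
- dish: fixed round aluminium dish, 140 mm outer diameter, 30 mm high, wall and floor 4 mm thick, open on top. Origin at the centre of its underside. It stands at the left or the right of the board.
- tray: fixed square wooden tray, 140 x 140 mm outside, 30 mm high, walls and floor 4 mm thick, open on top. Origin at the centre of its underside; x and y parallel to its sides. It stands on the other side from the dish.
- pot_blue: closed paint pot with a blue lid, 68 mm wide, 62 mm high; not part of the job. Origin at the underside.
- pot_red: closed paint pot with a red lid, 68 mm wide, 62 mm high; not part of the job. Origin at the underside.
- pot_orange: closed paint pot with an orange lid, 68 mm wide, 62 mm high; not part of the job. Origin at the underside.
- brush: paint brush lying on the table; not part of the job. Origin at the underside.
- spatula: spatula lying on the table; not part of the job. Origin at the underside.
- angel: plaster figurine standing 148 mm high, 84 mm wide at its foot; not part of the job. Origin at the underside.
There are look-alikes about, which are no part of the job. What is shaped like the chock2 but turquoise or yellow is not meant.

How it is judged:
At the end, for the whole second after the job is handed in: Pillars lie across the board (0.15 rad, 20 mm off its centre line) in one row: neighbours under 50 mm between centres, a wedge toe within 22 mm of each end pillar's centre; wedges flat, in line (0.2 rad, 25 mm); medallions in dish (50 mm), plaques in tray (52 mm each way); all at rest (x of pillar1 in the frame of board between -0.13 and 0.13 m and y of pillar1 in the frame of board between -0.02 and 0.02 m and z of pillar1 in the frame of board between 0.028 and 0.04 m and angle between the x axis of each of pillar1, pillar2, pillar3, pillar4 and the y axis of board, either way round below 0.15 rad and linear speed of each of pillar1, pillar2, pillar3, pillar4, chock1, chock2, medal1, medal2, plaque1, plaque2 below 0.02 m/s and (horizontal distance between pillar1 and pillar3 below 0.05 m or horizontal distance between pillar1 and pillar4 below 0.05 m or horizontal distance between pillar1 and chock1_toe below 0.022 m or horizontal distance between pillar1 and chock2_toe below 0.022 m) and (horizontal distance between pillar1 and pillar2 below 0.05 m or horizontal distance between pillar1 and pillar4 below 0.05 m or horizontal distance between pillar1 and chock1_toe below 0.022 m or horizontal distance between pillar1 and chock2_toe below 0.022 m) and (horizontal distance between pillar1 and pillar2 below 0.05 m or horizontal distance between pillar1 and pillar3 below 0.05 m or horizontal distance between pillar1 and chock1_toe below 0.022 m or horizontal distance between pillar1 and chock2_toe below 0.022 m) and (horizontal distance between pillar1 and pillar2 below 0.05 m or horizontal distance between pillar1 and pillar3 below 0.05 m or horizontal distance between pillar1 and pillar4 below 0.05 m or horizontal distance between pillar1 and chock2_toe below 0.022 m) and (horizontal distance between pillar1 and pillar2 below 0.05 m or horizontal distance between pillar1 and pillar3 below 0.05 m or horizontal distance between pillar1 and pillar4 below 0.05 m or horizontal distance between pillar1 and chock1_toe below 0.022 m) and x of pillar2 in the frame of board between -0.13 and 0.13 m and y of pillar2 in the frame of board between -0.02 and 0.02 m and z of pillar2 in the frame of board between 0.028 and 0.04 m and (horizontal distance between pillar2 and pillar3 below 0.05 m or horizontal distance between pillar2 and pillar4 below 0.05 m or horizontal distance between pillar2 and chock1_toe below 0.022 m or horizontal distance between pillar2 and chock2_toe below 0.022 m) and (horizontal distance between pillar2 and pillar1 below 0.05 m or horizontal distance between pillar2 and pillar4 below 0.05 m or horizontal distance between pillar2 and chock1_toe below 0.022 m or horizontal distance between pillar2 and chock2_toe below 0.022 m) and (horizontal distance between pillar2 and pillar1 below 0.05 m or horizontal distance between pillar2 and pillar3 below 0.05 m or horizontal distance between pillar2 and chock1_toe below 0.022 m or horizontal distance between pillar2 and chock2_toe below 0.022 m) and (horizontal distance between pillar2 and pillar1 below 0.05 m or horizontal distance between pillar2 and pillar3 below 0.05 m or horizontal distance between pillar2 and pillar4 below 0.05 m or horizontal distance between pillar2 and chock2_toe below 0.022 m) and (horizontal distance between pillar2 and pillar1 below 0.05 m or horizontal distance between pillar2 and pillar3 below 0.05 m or horizontal distance between pillar2 and pillar4 below 0.05 m or horizontal distance between pillar2 and chock1_toe below 0.022 m) and x of pillar3 in the frame of board between -0.13 and 0.13 m and y of pillar3 in the frame of board between -0.02 and 0.02 m and z of pillar3 in the frame of board between 0.028 and 0.04 m and (horizontal distance between pillar3 and pillar2 below 0.05 m or horizontal distance between pillar3 and pillar4 below 0.05 m or horizontal distance between pillar3 and chock1_toe below 0.022 m or horizontal distance between pillar3 and chock2_toe below 0.022 m) and (horizontal distance between pillar3 and pillar1 below 0.05 m or horizontal distance between pillar3 and pillar4 below 0.05 m or horizontal distance between pillar3 and chock1_toe below 0.022 m or horizontal distance between pillar3 and chock2_toe below 0.022 m) and (horizontal distance between pillar3 and pillar1 below 0.05 m or horizontal distance between pillar3 and pillar2 below 0.05 m or horizontal distance between pillar3 and chock1_toe below 0.022 m or horizontal distance between pillar3 and chock2_toe below 0.022 m) and (horizontal distance between pillar3 and pillar1 below 0.05 m or horizontal distance between pillar3 and pillar2 below 0.05 m or horizontal distance between pillar3 and pillar4 below 0.05 m or horizontal distance between pillar3 and chock2_toe below 0.022 m) and (horizontal distance between pillar3 and pillar1 below 0.05 m or horizontal distance between pillar3 and pillar2 below 0.05 m or horizontal distance between pillar3 and pillar4 below 0.05 m or horizontal distance between pillar3 and chock1_toe below 0.022 m) and x of pillar4 in the frame of board between -0.13 and 0.13 m and y of pillar4 in the frame of board between -0.02 and 0.02 m and z of pillar4 in the frame of board between 0.028 and 0.04 m and (horizontal distance between pillar4 and pillar2 below 0.05 m or horizontal distance between pillar4 and pillar3 below 0.05 m or horizontal distance between pillar4 and chock1_toe below 0.022 m or horizontal distance between pillar4 and chock2_toe below 0.022 m) and (horizontal distance between pillar4 and pillar1 below 0.05 m or horizontal distance between pillar4 and pillar3 below 0.05 m or horizontal distance between pillar4 and chock1_toe below 0.022 m or horizontal distance between pillar4 and chock2_toe below 0.022 m) and (horizontal distance between pillar4 and pillar1 below 0.05 m or horizontal distance between pillar4 and pillar2 below 0.05 m or horizontal distance between pillar4 and chock1_toe below 0.022 m or horizontal distance between pillar4 and chock2_toe below 0.022 m) and (horizontal distance between pillar4 and pillar1 below 0.05 m or horizontal distance between pillar4 and pillar2 below 0.05 m or horizontal distance between pillar4 and pillar3 below 0.05 m or horizontal distance between pillar4 and chock2_toe below 0.022 m) and (horizontal distance between pillar4 and pillar1 below 0.05 m or horizontal distance between pillar4 and pillar2 below 0.05 m or horizontal distance between pillar4 and pillar3 below 0.05 m or horizontal distance between pillar4 and chock1_toe below 0.022 m) and z of chock1 in the frame of board between 0.006 and 0.018 m and y of chock1 in the frame of board between -0.025 and 0.025 m and angle between each of chock1, chock2's own z axis and vertical below 0.12 rad and angle between the x axis of each of chock1, chock2 and the x axis of board, either way round below 0.2 rad and z of chock2 in the frame of board between 0.006 and 0.018 m and y of chock2 in the frame of board between -0.025 and 0.025 m and horizontal distance between each of medal1, medal2 and dish below 0.05 m and z of medal1 in the frame of dish between -0.005 and 0.035 m and z of medal2 in the frame of dish between -0.005 and 0.035 m and x of plaque1 in the frame of tray between -0.052 and 0.052 m and y of plaque1 in the frame of tray between -0.052 and 0.052 m and z of plaque1 in the frame of tray between -0.005 and 0.035 m and x of plaque2 in the frame of tray between -0.052 and 0.052 m and y of plaque2 in the frame of tray between -0.052 and 0.052 m and z of plaque2 in the frame of tray between -0.005 and 0.035 m); the robot touches nothing.
It fails at once if a paint pot, a tool or the figurine is shifted more than 40 mm (distance of any of pot_blue, pot_red, pot_orange, brush, spatula, angel from where it was at the start of the episode above 0.04 m).
Of pillar1, pillar2, pillar3, pillar4 only 2 to 4 are there at a start; the rules pass over those that are not, and their reading is None.
Of medal1, medal2, plaque1, plaque2 only 3 to 4 are there at a start; the rules pass over those that are not, and their reading is None.
At some moment in a run one of chock1, chock2, medal1, medal2, plaque1, plaque2 may be knocked a few centimetres aside while the robot is not near it.
Once in a run the grip may slacken for a moment while it holds something.
It also fails if it takes over 210 s, if anything falls off the work surface, if the arm or the gripper's body presses on something with over 40 N, if the wrist force passes 120 N, or if a joint passes its speed limit or range.

### The arm

A 7-joint arm with a two-finger parallel gripper is mounted at the origin on the work surface. World frame = base frame: x ahead of the robot, y to its left, z up, the work surface at z = 0. Lengths are in m, angles in rad, forces in N, time in s.
With the tool pointing down it reaches from about 0.35 to 0.9 m from the base axis. Payload 19.9 kg.
Tool frame: the origin (TCP) lies between the finger pads; the fingertips stand 19 mm ahead of it and the grasp point (between the pads) is the TCP; z points along the fingers, y is the line along which they close (so a half turn about z gives the same grasp; the last joint's range is limited). The gripper opens to 94 mm and grips with 3 to 60 N. Pads are 16 mm wide; open, the fingers measure 119 mm over their backs; the gripper's body (75 mm by 177 mm) begins 78 mm behind the grasp point.
Start: joints at [1.212, 0.417, -0.01, 1.614, 0.005, 1.111, -0.053], TCP at [0.195, -0.594, 0.186] pointing down, gripper open.
Joint ranges: [-2.81, 2.81], [-0.39, 2.02], [-1.27, 1.25], [0.06, 2.57], [-1.19, 4.33], [0.19, 2], [-2.82, 2.82]. Speed limits (rad/s): [1.89, 1.89, 2.39, 2.39, 3.01, 3.01, 3.01].

### API

Orientations are given as a 3x3 rotation matrix whose columns are the frame's x, y, z axes.
In Python, from rig import robot gives the robot as it stands. Calls block until the motion is done:
- robot.move_ptp(position, orientation): joint-space move of the TCP to a pose.
- robot.move_linear(position, velocity=0.15, frame=None, threshold=None): straight line of the TCP; frame=None keeps the orientation; velocity is the mean speed in m/s. With threshold (N) it stops when the force on the tool has changed by that much, and returns True; else False.
- robot.goto_joints(angles): joint-space move.
- robot.gripper_to(opening): finger opening in m; the grip force is fixed at half the most; returns when the fingers have stopped.
- robot.pause(seconds).
- robot.ik(position, orientation): joint angles nearest the present ones, or None.
- robot.get_state(): the state.
- robot.grab_frame(name): name is "scene" or "top"; returns the picture (384x512x3 uint8, red, green, blue); there is no depth.
- robot.camera_info(name): a dict with "fx", "fy", "cx", "cy" (pixels), "rvec" (rotation vector, rad) and "tvec" (3), from world to camera coordinates, as OpenCV has them. Camera axes: x right, y down, z forward; pixel columns grow to the right and rows downward; lengths in m; the calibration is good to about 2 mm. A picture is of the moment at which its call begins. camera_info takes no time and is no camera call.
A pose or a line that the arm cannot do raises robot.PlanningError and nothing moves.
- robot.sign_off(): hands the job in; it is judged then, once.
The state is a dict: "time": time; "qpos": joint angles; "joint_vel": joint speeds; "effort": joint torques, N m; "ee_pos": TCP position; "tool_rot": TCP orientation; "force": force on the tool from outside, world axes, zero at the start; "moment": the same for the moment, N m; "opening": finger opening in m; "grasp_force": force on a finger pad.
Only numpy, scipy, OpenCV 4.12 (cv2) and the standard library are available. Lean on these libraries where they do the work, as an engineer would, in place of code of your own. Each camera call takes 0.05 s, during which the arm holds its last target. There are 200 camera calls.

## Working session

There is one attempt and no reset: what is moved stays moved. The work goes in short steps, each a Python script; the robot and the scene stay as the last script left them, time stands still between calls to the robot, and variables do not carry over. Pictures are saved under pics/ and viewed, at most 14 in all, crops included, and the job is handed in when it is done.

```bash
mkdir -p pics; ls; python3 - <<'E'
from rig import robot
import cv2
for n in("scene","top"):
    f=robot.grab_frame(n); cv2.imwrite(f"pics/{n}0.png",cv2.resize(f[:,:,::-1],(768,576),interpolation=cv2.INTER_CUBIC)); cv2.imwrite(f"raw_{n}.png",f[:,:,::-1])
    print(robot.camera_info(n))
print(robot.get_state())
E
```

```text
pics
{'fx': 438.9848154078348, 'fy': 438.9848154078348, 'cx': 250.18038249808689, 'cy': 191.74852437010796, 'rvec': array([ 1.24810428,  2.19045993, -1.00107976]), 'tvec': array([ 0.25196622, -0.29475994,  1.87722898])}
{'fx': 427.6548273161338, 'fy': 427.6548273161338, 'cx': 262.2551407126823, 'cy': 196.92077729402106, 'rvec': array([ 2.11884759, -2.13208169,  0.22319805]), 'tvec': array([0.01834277, 0.53944535, 1.0466347 ])}
{'time': 0.1, 'qpos': array([ 1.21251914,  0.41792239, -0.01030188,  1.61410204,  0.00470199,
        1.11068658, -0.05301108]), 'joint_vel': array([-0.00115694, -0.00206497,  0.00160199, -0.00199393, -0.00079565,
        0.0010314 ,  0.00108134]), 'effort': array([ 2.56691223e-03, -8.52585554e+01,  6.40766602e-01, -4.26694751e+01,
       -4.87649068e-02,  1.62820739e-02, -1.36791058e-05]), 'ee_pos': array([ 0.19456763, -0.59357053,  0.18508782]), 'tool_rot': array([[ 9.50245275e-01,  3.11502390e-01, -4.23124201e-04],
       [ 3.11502665e-01, -9.50244742e-01,  1.00964791e-03],
       [-8.75638095e-05, -1.09121748e-03, -9.99999401e-01]]), 'force': array([0.1198357 , 0.19355479, 0.07978097]), 'moment': array([ 0.01824831, -0.00299205, -0.02030857]), 'grasp_force': 0.0, 'opening': 0.09364614936515894}
```

View pics/top0.png

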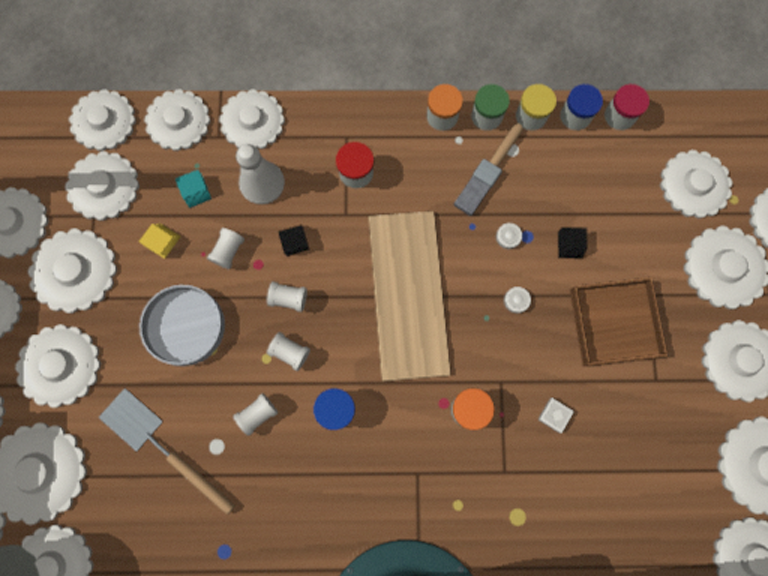

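View pics/scene0.png

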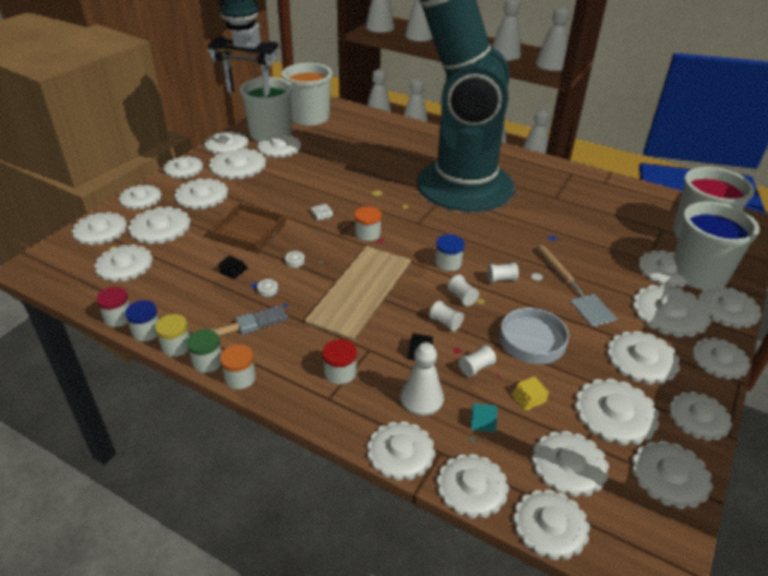

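The top view (768-px scale) shows:
- **Pillars:** (226,247), (287,297), (288,352) and (256,414).
- **Black wedges:** (294,240) and (572,242). The look-alikes are yellow at (158,240) and turquoise at (193,187), and I reject both.
- **Medallions:** (510,236) and (517,299). The flat white and coloured spots, such as (217,446), are paint splashes. The scalloped plates around the edge aren't part of the job.
- **Plaque:** one, at (556,414).
- **Containers:** board (410,295), dish (181,325), tray (620,322).

Next I'll measure these and check the wedges in a close crop.

```bash
cat > h.py <<'E'
import numpy as np, cv2
from rig import robot
def cam(n):
    c=robot.camera_info(n); R=cv2.Rodrigues(c["rvec"])[0]; return c,R,-R.T@c["tvec"]
def ray(n,px,z):
    c,R,C=cam(n); px=np.atleast_2d(px).astype(float)
    d=np.c_[(px[:,0]-c["cx"])/c["fx"],(px[:,1]-c["cy"])/c["fy"],np.ones(len(px))]@R
    return (C+d*((z-C[2])/d[:,2])[:,None])[:,:2]
def proj(n,P):
    c,R,C=cam(n); q=np.atleast_2d(P)@R.T+c["tvec"]
    return np.c_[q[:,0]/q[:,2]*c["fx"]+c["cx"],q[:,1]/q[:,2]*c["fy"]+c["cy"]]
def hsv(f): return cv2.cvtColor(f,cv2.COLOR_RGB2HSV)
def blobs(mask,amin,amax):
    cs=cv2.findContours(mask.astype(np.uint8)*255,cv2.RETR_EXTERNAL,cv2.CHAIN_APPROX_NONE)[0]
    return [c[:,0,:] for c in cs if amin<cv2.contourArea(c)<amax]
def rect(n,c,z):
    "min-area rectangle of a contour cast onto height z: centre, (long,short), yaw of long side, in world"
    (cx,cy),(w,h),a=cv2.minAreaRect((ray(n,c,z)*1000).astype(np.float32))
    if w<h: w,h,a=h,w,a+90
    a=np.deg2rad((a+90)%180-90); return np.array([cx,cy])/1000,(w,h),a
def white(f): H=hsv(f); return (H[...,1]<60)&(H[...,2]>120)
def black(f): return f.max(2)<45
E
python3 - <<'E'
from h import *
f=robot.grab_frame("top"); H=hsv(f)
print("camC",cam("top")[2])
for nm,m,z,lo,hi in(("white",white(f),.02,60,900),("black",black(f),.015,100,900),
   ("wood",(H[...,2]>150)&(H[...,1]>60)&(H[...,0]<25),.012,2000,9000)):
    for c in blobs(m,lo,hi):
        p,s,a=rect("top",c,z)
        if .3<np.hypot(*p)<.95 and abs(p[1])<.55: print(nm,(c.mean(0)*1.5).round(),p.round(3),np.round(s),round(a,2))
I=cv2.convertScaleAbs(f[:,:,::-1],alpha=3,beta=10)
cr=lambda u,v:cv2.resize(I[v-25:v+25,u-25:u+25],(380,380),interpolation=cv2.INTER_CUBIC)
g=robot.grab_frame("scene"); I2=cv2.convertScaleAbs(g[:,:,::-1],alpha=3,beta=10)
cr2=lambda u,v:cv2.resize(I2[v-19:v+19,u-25:u+25],(390,296),interpolation=cv2.INTER_CUBIC)
A=np.hstack([cr(196,160),cr(381,161)]);A=cv2.resize(A,(592,296))
cv2.imwrite("pics/chocks.png",np.vstack([A,cv2.resize(np.hstack([cr2(280,231),cr2(155,178)]),(592,225))]))
E
```

```text
camC [0.32674503 0.03146117 1.130942  ]
white [216. 446.] [0.289 0.315] [25. 22.] 1.56
white [556. 415.] [ 0.337 -0.261] [46. 46.] 1.0
white [253. 414.] [0.342 0.255] [62. 39.] -0.91
white [137. 425.] [0.321 0.445] [135.  64.] 0.88
white [286. 351.] [0.448 0.203] [63. 40.] 1.1
white [517. 299.] [ 0.538 -0.204] [46. 45.] -0.82
white [285. 296.] [0.546 0.207] [63. 44.] 1.41
white [223. 246.] [0.637 0.318] [66. 36.] -0.41
white [508. 235.] [ 0.658 -0.194] [45. 43.] -0.04
white [486. 171.] [ 0.778 -0.158] [38. 38.] 0.98
black [572. 243.] [ 0.644 -0.31 ] [53. 50.] -0.0
black [293. 240.] [0.649 0.194] [48. 43.] 0.29
wood [408. 296.] [ 0.552 -0.01 ] [300. 121.] 0.08
```

View pics/chocks.png

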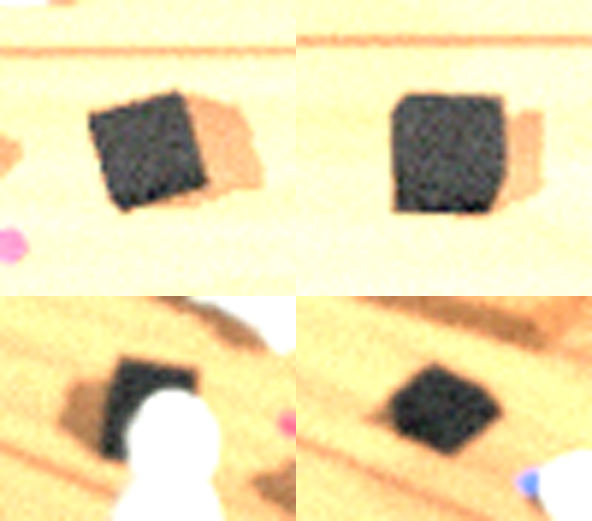

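The crops confirm two black wedges, but their toes can't be told apart at this contrast. I'll average several frames and stretch the dark range.

```bash
python3 - <<'E'
from h import *
def avg(n,k=12): return np.mean([robot.grab_frame(n).astype(float) for _ in range(k)],0)
f=avg("top"); g=avg("scene"); np.save("ft.npy",f)
def cr(F,u,v):
    I=np.clip((F.mean(2)-5)*6,0,255).astype(np.uint8)[v-16:v+16,u-18:u+18]
    return cv2.resize(I,(396,290),interpolation=cv2.INTER_CUBIC)
cv2.imwrite("pics/chocks2.png",np.vstack([np.hstack([cr(f,196,160),cr(f,381,161)]),np.hstack([cr(g,280,231),cr(g,155,178)])]))
E
```

```text
(no output)
```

View pics/chocks2.png

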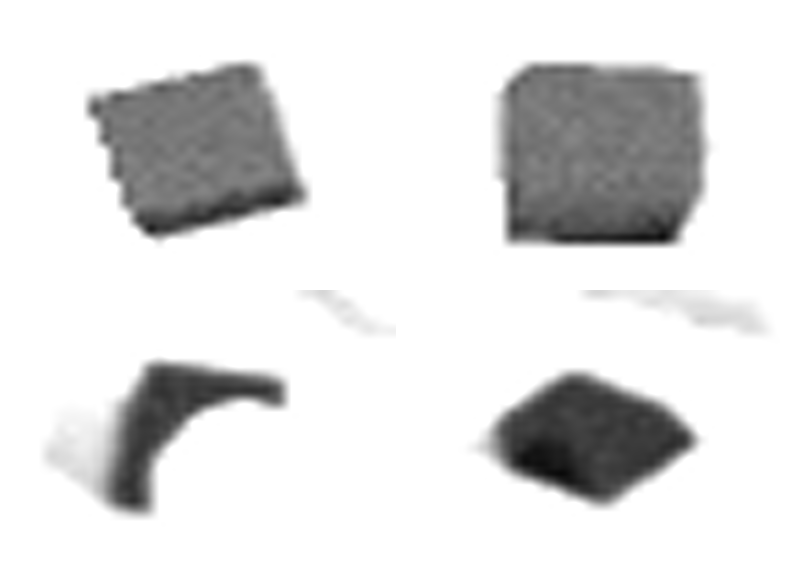

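The near faces in the top view show as thin dark bands, so those are upright sides and the toes don't point at the robot. I'll measure each silhouette polygon and see which of the remaining three sides fits.

```bash
python3 - <<'E'
from h import *
f=np.load("ft.npy").mean(2)
C=cam("top")[2]; k=8
for (u,v) in ((196,160),(381,161)):
    p=f[v-22:v+22,u-22:u+22]; b=cv2.resize(p,None,fx=k,fy=k,interpolation=cv2.INTER_CUBIC)
    th=(25+np.percentile(p,70))/2*0.75
    c=max(blobs(b<th,2000,1e6),key=len)
    px=(c+.5)/k-.5+[u-22,v-22]
    P=ray("top",px,0.)*1000
    e=cv2.approxPolyDP(P.astype(np.float32),1.8,True)[:,0]
    out=(P.mean(0)/1000-C[:2])*.03/(C[2]-.03)*1000
    print("th",th,"topshift",out.round(1)); print(e.round(1).tolist())
    (c0,s,a)=cv2.minAreaRect(P.astype(np.float32)); print(c0,s,a)
E
```

```text
th 47.0 topshift [8.9 4.5]
[[682.0999755859375, 183.5], [670.7999877929688, 223.3000030517578], [632.0999755859375, 213.10000610351562], [625.0999755859375, 206.5], [629.5999755859375, 186.1999969482422], [637.2000122070312, 168.0], [669.9000244140625, 176.10000610351562]]
(653.0836791992188, 195.7130889892578) (50.42840576171875, 46.83505630493164) 15.53630542755127
th 46.604166666666664 topshift [ 8.7 -9.4]
[[675.9000244140625, -296.20001220703125], [666.9000244140625, -289.1000061035156], [620.5999755859375, -287.3999938964844], [619.0999755859375, -330.70001220703125], [637.0999755859375, -340.1000061035156], [673.5, -340.1000061035156]]
(647.5485229492188, -314.5632019042969) (53.18760681152344, 57.93574523925781) 86.85867309570312
```

Against the analytic outlines for a 30 mm height (top-face shift about 9–10 mm):
- **Left wedge:** the 50×47 mm silhouette fits only with the toe pointing +x (yaw 0.27), base centre about (0.653, 0.194). It goes at the near end.
- **Right wedge:** the 58×53 mm silhouette with an 18×9 mm corner cut fits only with the toe pointing -x (yaw -0.045), base centre about (0.645, -0.311). It goes at the far end.

I'll start with the right wedge.

```bash
cat >> h.py <<'E'
B=np.array([.552,-.010]); BY=.08; ZT=.16
def rz(t): c,s=np.cos(t),np.sin(t); return np.array([[c,s,0],[s,-c,0],[0,0,-1.]])
def bp(x,y=0.): c,s=np.cos(BY),np.sin(BY); return B+np.array([c*x-s*y,s*x+c*y])
def near(t,ref=BY): return ref+(t-ref+np.pi/2)%np.pi-np.pi/2
def log(m):
    s=robot.get_state(); print(f"{m}: t={s['time']:.1f} open={s['opening']*1000:.1f} grip={s['grasp_force']:.0f} z={s['ee_pos'][2]:.3f} F={np.round(s['force'],1)}")
    return s
def lin(p,z,v=.2,th=None): return robot.move_linear(np.r_[p,z],velocity=v,threshold=th)
def up(z=ZT):
    s=robot.get_state()["ee_pos"]
    if s[2]<z-.005: lin(s[:2],z,.3)
def pick(p,t,z,opening=.094):
    up(); robot.gripper_to(opening); robot.move_ptp(np.r_[p,ZT],rz(t))
    if lin(p,z,.2,15): log("CONTACT on the way down")
    robot.gripper_to(0); log("gripped"); up(); return log("lifted")
def carry(p,t): robot.move_ptp(np.r_[p,ZT],rz(t)); return log("carried")
def put(p,z,opening,extra=.003):
    lin(p,z+.015,.25); hit=lin(p,z-extra,.05,4); log(f"down hit={hit}")
    robot.gripper_to(opening); up(); log("released")
E
cat > det.py <<'E'
from h import *
def loose(f): H=hsv(f); return (H[...,1]<95)&(H[...,2]>85)
def pillars(f):
    out=[]
    for c in blobs(loose(f),80,900):
        p,s,a=rect("top",c,.022)
        if .3<p[0]<.8 and .1<p[1]<.42 and 52<s[0]<75 and 30<s[1]<54: out.append((p,s,a))
    return out
E
python3 - <<'E'
from det import *
f=robot.grab_frame("top")
for p,s,a in pillars(f): print("pillar",p.round(3),np.round(s),round(a,2))
print("angel foot",ray("top",[262/1.5,192/1.5],0))
for x in(.1055,.066,-.066,-.1055): print(x,bp(x).round(3), robot.ik(np.r_[bp(x),.036],rz(BY)) is not None)
p=np.array([.6448,-.311]); t=-.045; ex=np.array([np.cos(t),np.sin(t)])
pick(p+ex*.006,t,.021)          # wedge x axis = +ex, rear part centre at +6 mm
q=bp(.1055+.006); carry(q,BY); put(q,.012+.021,.07)
E
```

```text
pillar [0.341 0.252] [67. 46.] -0.92
pillar [0.45  0.199] [70. 46.] 1.04
pillar [0.546 0.204] [70. 46.] 1.39
pillar [0.634 0.314] [69. 47.] -0.39
angel foot [[0.74613649 0.25588438]]
0.1055 [ 0.657 -0.002] True
0.066 [ 0.618 -0.005] True
-0.066 [ 0.486 -0.015] True
-0.1055 [ 0.447 -0.018] True
gripped: t=5.9 open=0.3 grip=0 z=0.021 F=[0.5 0.4 0.4]
lifted: t=6.5 open=0.7 grip=0 z=0.161 F=[-0.2  0.7 -1.4]
carried: t=7.7 open=0.7 grip=0 z=0.160 F=[ 0.4 -1.1 -0.2]
down hit=False: t=8.8 open=0.8 grip=0 z=0.030 F=[0.3 0.7 0.1]
released: t=10.5 open=70.2 grip=0 z=0.161 F=[-0.4 -0.3 -0. ]
```

The grip closed on nothing, so I'll look at what happened before going on.

```bash
python3 - <<'E'
from det import *
robot.move_ptp([.4,-.1,.3],rz(BY))
f=robot.grab_frame("top"); cv2.imwrite("pics/t1.png",cv2.resize(f[60:320,60:470,::-1],(800,507),interpolation=cv2.INTER_CUBIC))
for c in blobs(black(f),80,900):
    p,s,a=rect("top",c,.0); print(c.mean(0).round(),p.round(3),np.round(s),round(a,2))
E
```

```text
[321. 205.] [ 0.528 -0.141] [184.  38.] -0.22
[382. 161.] [ 0.648 -0.315] [54. 47.] -0.07
[195. 160.] [0.653 0.196] [47. 43.] 0.29
```

View pics/t1.png

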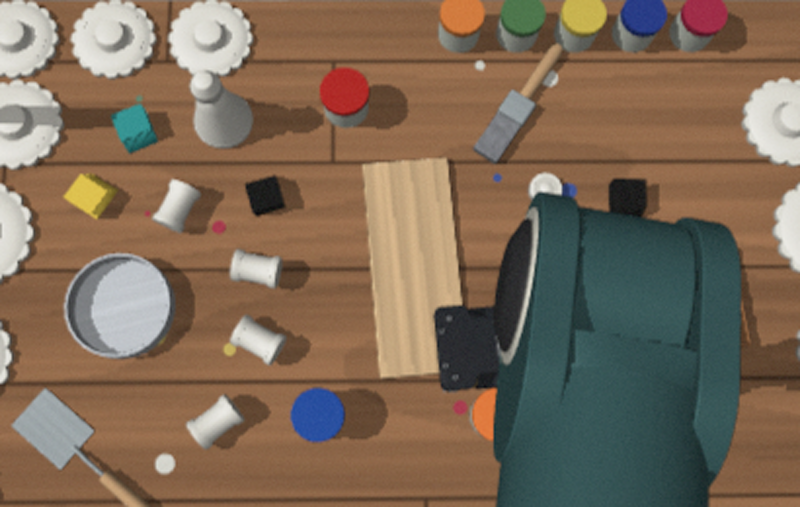

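The wedge at (627,197) in this crop hasn't moved, so the fingers closed somewhere else. I'll compare the TCP position with its projection.

```bash
python3 - <<'E'
from det import *
s=robot.get_state(); print(s["ee_pos"],s["tool_rot"].round(2),s["qpos"].round(2))
for z in(.3,.38,.45): print(((proj("top",[.4,-.1,z])-60)*800/410))
print(proj("top",[[.645,-.311,0],[.552,-.01,.012],[0,0,0]]))
g=robot.grab_frame("scene"); print("tcp in scene x1.5",proj("scene",[.4,-.1,.3])*1.5, "chock",proj("scene",[.645,-.311,.015])*1.5)
cv2.imwrite("pics/s1.png",cv2.resize(g[60:300,60:380,::-1],(800,600),interpolation=cv2.INTER_CUBIC))
E
```

```text
[ 0.40060655 -0.0996862   0.29934949] [[ 1.    0.08 -0.  ]
 [ 0.08 -1.    0.  ]
 [-0.   -0.   -1.  ]] [ 0.37 -0.07 -0.19  1.93 -0.01  1.28 -1.3 ]
[[514.5357557  355.94363199]]
[[528.2564377  348.02393581]]
[[542.84422596 339.6037384 ]]
[[380.21464853 162.44601829]
 [271.36585975 195.24750205]
 [269.74999322 417.33808973]]
tcp in scene x1.5 [[360.40214532 136.54412774]] chock [[230.80953214 265.65943004]]
```

View pics/s1.png

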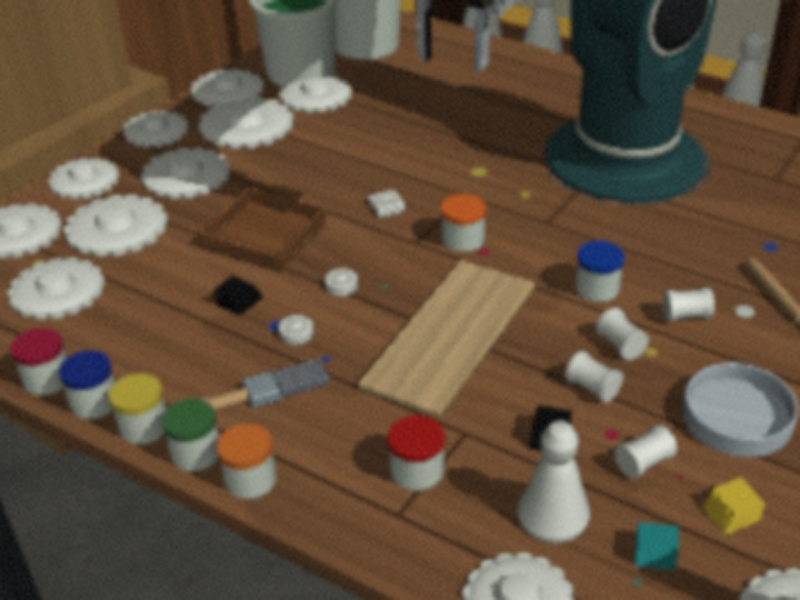

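The camera and arm frames agree. I'll hover low over the wedge and look directly.

```bash
python3 - <<'E'
from det import *
p=np.array([.6508,-.3113]); robot.gripper_to(.094); robot.move_ptp(np.r_[p,.16],rz(-.045)); print(robot.get_state()["ee_pos"])
lin(p,.07); s=log("hover"); print(s["ee_pos"],s["tool_rot"].round(3).tolist())
g=robot.grab_frame("scene"); cv2.imwrite("pics/s2.png",cv2.resize(g[110:230,80:240,::-1],(800,600),interpolation=cv2.INTER_CUBIC))
E
```

```text
[ 0.65103103 -0.31069621  0.16123555]
hover: t=14.3 open=94.2 grip=0 z=0.072 F=[0.2 0.3 0.5]
[ 0.65146675 -0.31137584  0.07162596] [[0.999, -0.045, 0.002], [-0.045, -0.999, -0.001], [0.002, 0.001, -1.0]]
```

View pics/s2.png

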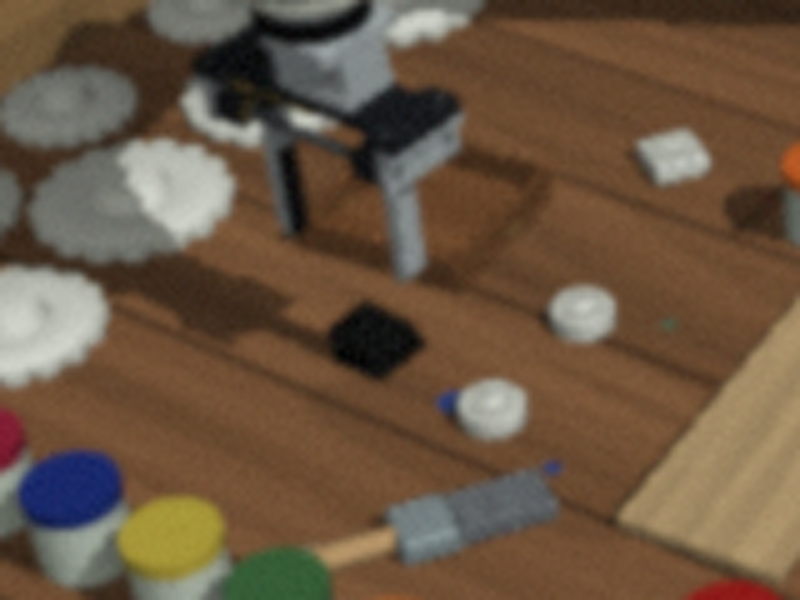

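The fingertips show at (290,230) and (410,275) in this crop, behind the wedge. I'll compare that with where they should project.

```bash
python3 - <<'E'
from det import *
P=np.array([[.6515,-.3114+.052,.0526],[.6515,-.3114-.052,.0526],[.645,-.311,.015]])
print(((proj("scene",P)-[80,110])*5).round())
# medals, chock, board corner in scene vs. top-derived position
Q=np.array([[.658,-.194,.018],[.538,-.204,.018],[.337,-.261,.016],[*bp(.15,.06),.012],[*bp(-.15,.06),.012],[*bp(.15,-.06),.012]])
print(((proj("scene",Q)-[80,110])*5).round())
print(cam("scene")[2],cam("top")[2])
f=robot.grab_frame("top"); cv2.imwrite("pics/t2.png",cv2.resize(f[90:250,280:440,::-1],(600,600),interpolation=cv2.INTER_CUBIC))
print(((proj("top",P)-[280,90])*3.75).round())
E
```

```text
[[415. 322.]
 [299. 275.]
 [369. 336.]]
[[490. 397.]
 [580. 301.]
 [670. 148.]
 [777. 574.]
 [966. 312.]
 [613. 516.]]
[1.53037628 0.59040867 0.99182916] [0.32674503 0.03146117 1.130942  ]
[[323. 243.]
 [471. 242.]
 [382. 266.]]
```

View pics/t2.png

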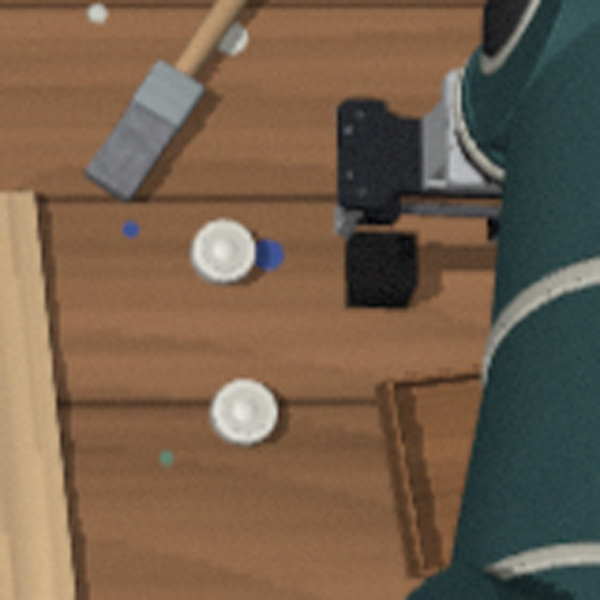

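Both views put the fingertips about 50 mm higher than reported. Touching down on bare table will measure the offset directly.

```bash
python3 - <<'E'
from det import *
up(); robot.gripper_to(0); p=np.array([.47,-.14]); robot.move_ptp(np.r_[p,.16],rz(BY)); lin(p,.05); log("a")
f=robot.grab_frame("scene"); cv2.imwrite("pics/s3.png",cv2.resize(f[60:220,120:280,::-1],(600,600),interpolation=cv2.INTER_CUBIC))
print("tip pred",(proj("scene",[.47,-.14,.031])-[120,60])*3.75)
print(lin(p,-.05,.03,5)); s=log("touch"); print(s["ee_pos"])
up()
E
```

```text
a: t=18.0 open=0.7 grip=0 z=0.051 F=[-0.6 -0.4  0.4]
tip pred [[379.19674178 386.98231124]]
True
touch: t=20.1 open=0.5 grip=8 z=-0.020 F=[-3.9  1.2 16.4]
[ 0.47004786 -0.14002426 -0.01959309]
```

View pics/s3.png

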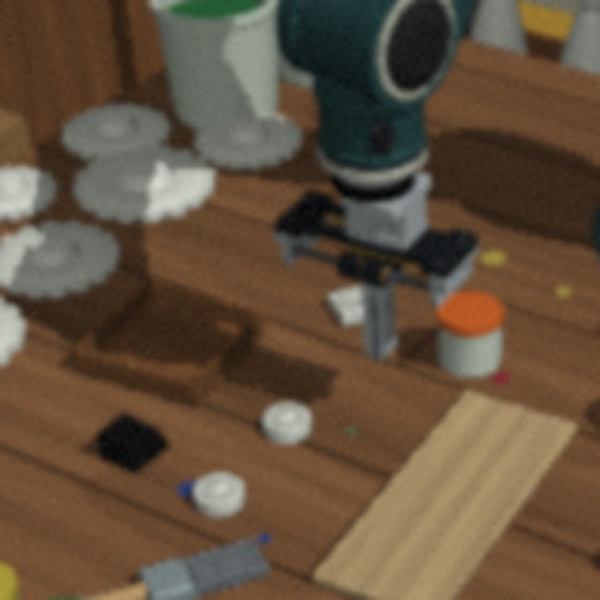

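Contact with the table came at a reported z of -0.0196, with the tips 19 mm ahead. So the true TCP height is the reported z plus about 0.039, and the sideways position agrees (380 against 379 px). I'll put this offset in the helpers and try the far wedge again.

```bash
sed -i 's/^def lin.*/DZ=-.0386   # reported z = true z + DZ (table touch)\ndef lin(p,z,v=.2,th=None): return robot.move_linear(np.r_[p,z+DZ],velocity=v,threshold=th)\ndef hov(p,t): robot.move_ptp(np.r_[p,ZT+DZ],rz(t))/; s/robot.move_ptp(np.r_\[p,ZT\],rz(t))/hov(p,t)/; s/s=robot.get_state()\["ee_pos"\]$/s=robot.get_state()["ee_pos"]-[0,0,DZ]/; s/z={s\[.ee_pos.\]\[2\]:.3f}/z={s["ee_pos"][2]-DZ:.3f} xy={s["ee_pos"][:2].round(3)}/' h.py
sed -i 's/print(f"{m}: \(.*\)")$/print(f'"'''"'{m}: \1'"'''"')/' h.py
python3 - <<'E'
from det import *
p=np.array([.6448,-.311]); t=-.045; ex=np.array([np.cos(t),np.sin(t)])
s=pick(p+ex*.006,t,.021)
if .040<s["opening"]<.048:
    q=bp(.1055+.006); s=carry(q,BY)
    if .040<s["opening"]<.048: put(q,.012+.021,.07)
E
```

```text
CONTACT on the way down: t=24.1 open=93.6 grip=5 z=0.019 xy=[ 0.649 -0.31 ] F=[-3.4  1.9  9.7]
gripped: t=24.9 open=46.6 grip=4 z=0.019 xy=[ 0.649 -0.311] F=[ 0.7 -2.3  7.9]
lifted: t=25.5 open=43.6 grip=30 z=0.161 xy=[ 0.649 -0.31 ] F=[ 0.  -0.2 -1.8]
carried: t=26.7 open=43.8 grip=30 z=0.160 xy=[ 0.663 -0.003] F=[ 0.3 -0.  -0.3]
down hit=True: t=27.6 open=43.8 grip=35 z=0.031 xy=[ 0.664 -0.001] F=[-2.2 -0.4  9.9]
released: t=28.8 open=69.7 grip=0 z=0.160 xy=[ 0.664 -0.002] F=[-0.4 -0.3 -1.1]
```

Offset confirmed: the wedge is held at 43.6 mm and placed. Next, the first pillar, then a check of the board.

```bash
cat >> det.py <<'E'
def onboard(f):
    c,s=np.cos(BY),np.sin(BY); M=np.array([[c,s],[-s,c]])
    for nm,m,z in(("pillar",white(f),.034),("chock",black(f),.027)):
        for k in blobs(m,100,4000):
            p,d,a=rect("top",k,z); q=M@(p-B)
            if abs(q[0])<.17 and abs(q[1])<.08: print("  board:",nm,"xy mm",(q*1000).round(),np.round(d),"yaw",round(near(a)-BY if nm=="chock" else near(a+np.pi/2)-BY,2))
def away(): up(); robot.move_ptp([.4,.35,.3],rz(BY))
def pillar(p,a,x):
    t=near(a+np.pi/2); s=pick(p,t,.027)
    if not .055<s["opening"]<.064: return False
    q=bp(x); s=carry(q,BY)
    if not .055<s["opening"]<.064: return False
    put(q,.012+.026,.078); return True
E
python3 - <<'E'
from det import *
print(pillar(np.array([.546,.204]),1.39,.0655)); away()
f=robot.grab_frame("top"); onboard(f)
cv2.imwrite("pics/t3.png",cv2.resize(f[120:270,220:320,::-1],(400,600),interpolation=cv2.INTER_CUBIC))
E
```

```text
gripped: t=31.8 open=59.7 grip=30 z=0.027 xy=[0.546 0.204] F=[-0.9 -0.3  4.7]
lifted: t=32.4 open=60.0 grip=30 z=0.160 xy=[0.546 0.204] F=[-0.5 -0.1 -3.1]
carried: t=33.3 open=60.0 grip=30 z=0.159 xy=[ 0.617 -0.004] F=[ 0.7  0.2 -1.7]
down hit=True: t=34.2 open=60.1 grip=30 z=0.039 xy=[ 0.618 -0.005] F=[ 0.2 -0.3 -1.9]
released: t=35.2 open=78.1 grip=0 z=0.161 xy=[ 0.618 -0.005] F=[-0.4 -0.3 -0.7]
True
  board: pillar xy mm [65. -2.] [63. 44.] yaw -0.03
  board: chock xy mm [111.  -1.] [45. 41.] yaw 0.0
```

View pics/t3.png

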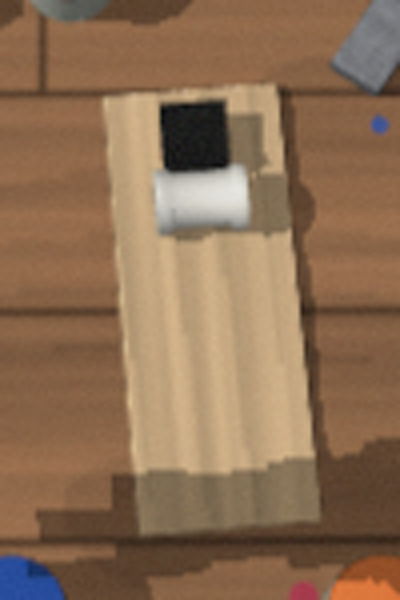

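The crop shows the wedge at (195,135) with the first pillar snug against its slope at (203,200), square to the board. I'll do the other three pillars the same way.

```bash
python3 - <<'E'
from det import *
for p,a,x in(((.45,.199),1.04,.021),((.341,.252),-.92,-.0235),((.634,.314),-.39,-.068)):
    ok=pillar(np.array(p),a,x); print(ok)
    if not ok: break
if ok: away()
f=robot.grab_frame("top"); onboard(f)
for c in blobs(black(f),100,900): print("black",rect("top",c,0))
E
```

```text
gripped: t=39.8 open=60.1 grip=30 z=0.027 xy=[0.45  0.199] F=[-2.1 -0.5  6.1]
lifted: t=40.4 open=59.9 grip=30 z=0.160 xy=[0.45  0.199] F=[ 0.4  0.8 -1.5]
carried: t=41.4 open=60.0 grip=30 z=0.159 xy=[ 0.572 -0.007] F=[ 0.7  0.2 -2.2]
down hit=True: t=42.4 open=60.2 grip=30 z=0.038 xy=[ 0.574 -0.008] F=[-0.4  0.3 -0.7]
released: t=43.4 open=78.0 grip=0 z=0.161 xy=[ 0.573 -0.008] F=[ 0.1 -0.1 -0.4]
True
gripped: t=46.7 open=60.0 grip=30 z=0.027 xy=[0.341 0.252] F=[-1.1 -1.7  6.3]
lifted: t=47.2 open=60.0 grip=30 z=0.160 xy=[0.341 0.252] F=[ 0.2 -0.3 -1.9]
carried: t=48.5 open=59.7 grip=30 z=0.160 xy=[ 0.528 -0.01 ] F=[ 0.6 -0.3 -1.4]
down hit=True: t=49.4 open=59.9 grip=30 z=0.038 xy=[ 0.529 -0.012] F=[-0.4  1.4 -2.1]
released: t=50.5 open=77.7 grip=0 z=0.160 xy=[ 0.529 -0.012] F=[-0.2 -0.9 -0.7]
True
gripped: t=53.7 open=59.8 grip=30 z=0.027 xy=[0.634 0.314] F=[-0.4 -0.1  4.3]
lifted: t=54.3 open=59.9 grip=30 z=0.160 xy=[0.634 0.314] F=[ 0.1 -0.4 -1.9]
carried: t=55.6 open=60.1 grip=30 z=0.160 xy=[ 0.485 -0.014] F=[ 0.5  0.3 -1.5]
down hit=True: t=56.5 open=59.9 grip=30 z=0.038 xy=[ 0.485 -0.016] F=[-1.4  0.3 -1.5]
released: t=57.6 open=77.9 grip=0 z=0.160 xy=[ 0.485 -0.016] F=[-0.6  0.2 -0.8]
True
  board: pillar xy mm [-0. -2.] [180.  63.] yaw -1.57
  board: chock xy mm [112.  -1.] [43. 42.] yaw 1.49
black (array([0.65322717, 0.19627985]), (46.59772872924805, 42.95048522949219), np.float64(0.2922840268755548))
black (array([ 0.67170251, -0.00251608]), (43.905426025390625, 42.938655853271484), np.float64(1.5676910809638642))
```

The row is a 180 mm strip centred on the board. The near wedge hasn't moved, so I'll place it short of the row and push it in until it makes contact.

```bash
python3 - <<'E'
from det import *
p=np.array([.6534,.1944]); t=.275; ex=np.array([np.cos(t),np.sin(t)])
s=pick(p-ex*.006,t,.024)
if .040<s["opening"]<.048:
    X=lambda toe:bp(toe-.025-.006)
    s=carry(X(-.096),BY)
    if .040<s["opening"]<.048:
        q=X(-.096); lin(q,.055,.25); print(lin(q,.031,.04,4)); s=log("down"); z=s["ee_pos"][2]-DZ+.002
        lin(q,z,.05); print("push",lin(X(-.077),z,.03,4)); s=log("pushed")
        c=np.array([np.cos(BY),np.sin(BY)]); print("toe x",(s["ee_pos"][:2]-B)@c+.031)
        lin(s["ee_pos"][:2],z-.004,.04,4); robot.gripper_to(.07); up(); away()
        f=robot.grab_frame("top"); onboard(f); cv2.imwrite("pics/t4.png",cv2.resize(f[90:300,60:470,::-1],(800,410),interpolation=cv2.INTER_CUBIC)); cv2.imwrite("raw_top.png",f[:,:,::-1])
E
```

```text
gripped: t=62.6 open=44.2 grip=30 z=0.024 xy=[0.648 0.193] F=[-0.2  0.3  0.2]
lifted: t=63.2 open=43.4 grip=30 z=0.160 xy=[0.648 0.193] F=[-0.5  0.5 -1.2]
carried: t=64.4 open=43.6 grip=30 z=0.160 xy=[ 0.426 -0.02 ] F=[-0.3  0.1 -1.6]
True
down: t=65.5 open=43.3 grip=30 z=0.035 xy=[ 0.426 -0.02 ] F=[-0.1  0.1 -0.4]
push False
pushed: t=66.5 open=43.9 grip=30 z=0.037 xy=[ 0.444 -0.019] F=[-1.  -0.2 -1.3]
toe x -0.07697923485616645
  board: pillar xy mm [ 7. -1.] [176.  64.] yaw -1.57
  board: chock xy mm [-102.   -1.] [46. 42.] yaw 0.01
  board: chock xy mm [119.   0.] [45. 40.] yaw -0.08
```

View pics/t4.png

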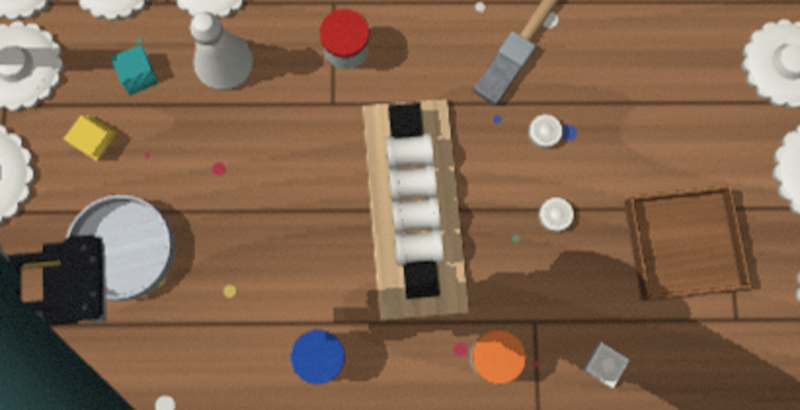

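The crop shows the packed row: wedges at (405,120) and (422,280) with four pillars touching between them at (410,150) to (419,247). The push moved everything 7 mm along the board, still well within limits. Medallions (545,130) and (557,213) and the plaque (607,365) come next.

```bash
cat > flat.py <<'E'
from det import *
dish=ray("top",[120.7,216.9],.029)[0]; tray=ray("top",[413.1,215.3],.029)[0]
def flats(f):
    med,pla=[],[]
    for c in blobs(loose(f)&~black(f),100,900):
        p,s,a=rect("top",c,.010)
        if -.45<p[1]<-.12 and .28<p[0]<.72 and 38<s[1]<=s[0]<58:
            ar=cv2.contourArea((ray("top",c,.01)*1000).astype(np.float32))/(s[0]*s[1])
            print(p.round(3),np.round(s),round(a,2),"fill",round(ar,2)); (pla if p[0]<.44 else med).append((p,a))
    return med,pla
E
python3 - <<'E'
from flat import *
print("dish",dish,"tray",tray)
med,pla=flats(robot.grab_frame("top"))
med.sort(key=lambda m:m[0][0]); t=BY
for (p,a),dx in zip(med,(.027,-.027)):
    s=pick(p,t,.024); ok=.042<s["opening"]<.050
    if ok: q=dish+[dx,0]; s=carry(q,0.); ok=.042<s["opening"]<.050
    if not ok: print("LOST"); break
    put(q,.004+.024,.062)
E
```

```text
dish [0.49323014 0.38178878] tray [ 0.49325885 -0.37987111]
[ 0.337 -0.263] [49. 48.] 1.0 fill 0.9
[ 0.54  -0.205] [49. 46.] 1.57 fill 0.79
[ 0.658 -0.195] [51. 47.] -0.49 fill 0.76
gripped: t=73.9 open=45.2 grip=30 z=0.024 xy=[ 0.54  -0.205] F=[ 0.5 -0.9  1.8]
lifted: t=74.5 open=45.2 grip=30 z=0.160 xy=[ 0.54  -0.205] F=[0.1 0.2 0.1]
carried: t=76.6 open=45.2 grip=30 z=0.160 xy=[0.521 0.381] F=[-0.6  0.1 -0.9]
down hit=True: t=77.6 open=45.1 grip=30 z=0.026 xy=[0.52  0.382] F=[-0.3 -0.5  0. ]
released: t=78.7 open=62.0 grip=0 z=0.161 xy=[0.521 0.382] F=[ 0.   0.4 -0.1]
gripped: t=83.2 open=45.1 grip=30 z=0.024 xy=[ 0.658 -0.195] F=[-0.4 -0.2  0.7]
lifted: t=83.8 open=45.3 grip=30 z=0.161 xy=[ 0.658 -0.196] F=[-0.4 -0.1 -1.4]
carried: t=85.9 open=45.0 grip=30 z=0.160 xy=[0.467 0.381] F=[ 0.5 -0.3 -0.8]
down hit=True: t=86.9 open=45.4 grip=30 z=0.026 xy=[0.467 0.382] F=[-0.3  0.6 -0.5]
released: t=88.0 open=61.9 grip=0 z=0.161 xy=[0.467 0.382] F=[ 0.7 -0.9 -0.5]
```

```bash
python3 - <<'E'
from flat import *
med,pla=flats(robot.grab_frame("top"))
p,a=pla[0]; t=BY+(a-BY+np.pi/4)%(np.pi/2)-np.pi/4
s=pick(p,t,.024)
if .040<s["opening"]<.048:
    s=carry(tray,.1)
    if .040<s["opening"]<.048: put(tray,.004+.024,.062)
robot.move_ptp([.3,-.25,.35],rz(BY))
f=robot.grab_frame("top"); onboard(f)
for c in blobs(white(f),100,900):
    q=rect("top",c,.014)[0]
    for n,d in(("dish",dish),("tray",tray)):
        if np.hypot(*(q-d))<.09: print(n,(q-d).round(3),rect("top",c,.014)[1])
cv2.imwrite("pics/t5.png",cv2.resize(f[90:300,60:470,::-1],(800,410),interpolation=cv2.INTER_CUBIC))
E
```

```text
[ 0.337 -0.263] [49. 48.] 1.0 fill 0.91
gripped: t=92.7 open=43.8 grip=30 z=0.024 xy=[ 0.337 -0.263] F=[-0.5  0.7  1.9]
lifted: t=93.3 open=43.6 grip=30 z=0.160 xy=[ 0.337 -0.263] F=[ 0.  -0.6  0.4]
carried: t=94.1 open=43.5 grip=30 z=0.159 xy=[ 0.492 -0.379] F=[-0.9  0.6 -0.3]
down hit=True: t=95.1 open=43.7 grip=30 z=0.027 xy=[ 0.494 -0.38 ] F=[-0.3  0.3 -0.2]
released: t=96.2 open=62.0 grip=0 z=0.161 xy=[ 0.493 -0.38 ] F=[ 0.3  0.5 -0.5]
  board: pillar xy mm [ 7. -1.] [176.  64.] yaw -1.57
  board: chock xy mm [-102.   -1.] [46. 42.] yaw 0.01
  board: chock xy mm [119.   0.] [45. 40.] yaw -0.08
tray [ 0.    -0.001] (48.56855773925781, 45.5580940246582)
```

View pics/t5.png

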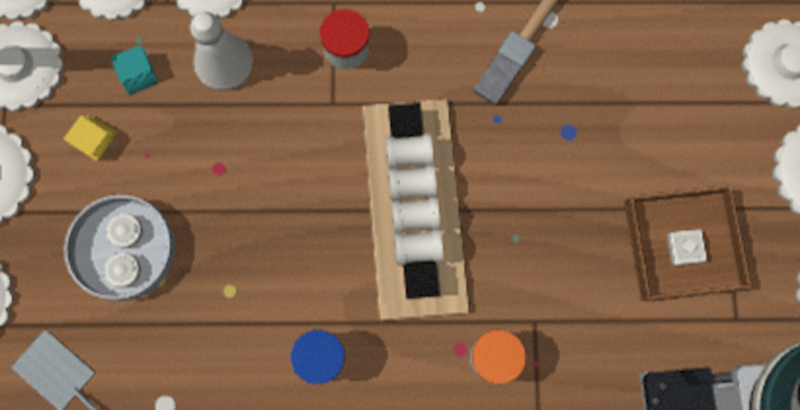

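The medallions are in the dish, at (124,230) and (121,270), and the plaque is centred in the tray at (688,247). The row is intact. I'll take one dark-stretched close-up to make sure both toes point inward.

```bash
python3 - <<'E'
from h import *
def avg(n,k=12): return np.mean([robot.grab_frame(n).astype(float) for _ in range(k)],0)
f=avg("top").mean(2); g=avg("scene").mean(2)
def cr(F,P,n):
    u,v=proj(n,P)[0].round().astype(int); print(n,u,v)
    return cv2.resize(np.clip((F[v-16:v+16,u-20:u+20]-5)*5,0,255).astype(np.uint8),(375,300),interpolation=cv2.INTER_CUBIC)
a=[*bp(-.1),.027]; b=[*bp(.115),.027]
cv2.imwrite("pics/end.png",np.vstack([np.hstack([cr(f,a,"top"),cr(f,b,"top")]),np.hstack([cr(g,a,"scene"),cr(g,b,"scene")])]))
for P in (a,b):
    for n,F in(("scene",g),):
        pts=proj(n,[[*bp(x,.022),z] for x,z in((-.127,.012),(-.127,.042),(-.089,.042),(-.077,.013))] if P is a else [[*bp(x,.022),z] for x,z in((.1375,.012),(.1375,.042),(.0995,.042),(.0875,.013))])
        u,v=proj(n,P)[0].round(); print(((pts-[u-20,v-16])*9.375).round().tolist())
E
```

```text
top 275 232
top 268 152
scene 252 172
scene 224 209
[[273.0, 160.0], [275.0, 98.0], [233.0, 152.0], [218.0, 231.0]]
[[213.0, 239.0], [211.0, 175.0], [263.0, 108.0], [280.0, 148.0]]
```

View pics/end.png

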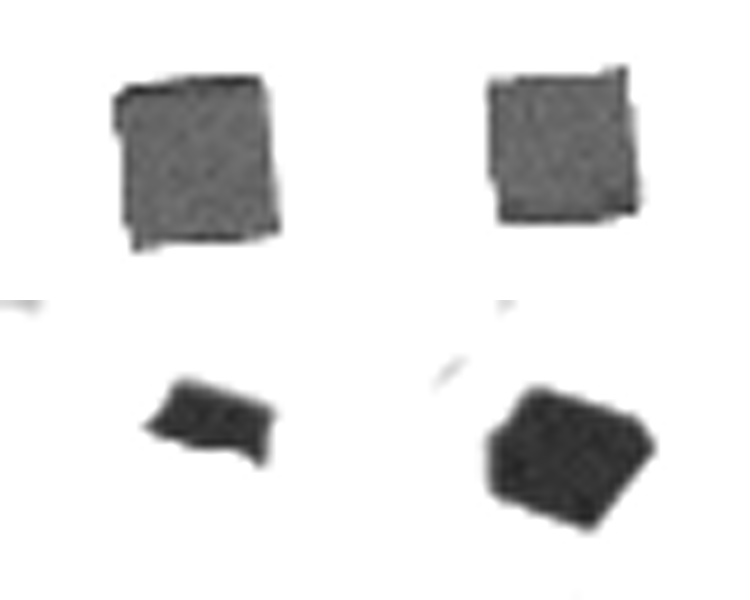

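The close-ups match the predicted outlines: both rears are upright and face outward, and the far wedge's slope edge and toe fall where predicted, at (638,408) to (655,448). I'm handing in.

```bash
python3 -c "
from rig import robot
print(robot.sign_off(), robot.get_state()['time'])"
```

```text
the job is handed in; nothing more can be done
the job is handed in; nothing more can be done
```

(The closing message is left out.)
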